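Open the mixer's feed port

ROBOT

A 6-joint arm with a two-finger parallel gripper is mounted at the origin on the work surface. World frame = base frame: x ahead of the robot, y to its left, z up, the work surface at z = 0. Lengths are in mm, angles in rad, forces in N, time in s.
With the tool pointing down it reaches from about 350 to 975 mm from the base axis. Payload 7.1 kg.
Tool frame: the origin (TCP) lies at the very end of the fingers, on their centre line; the grasp point (between the pads) lies 19 mm behind it (ctrl.tcp_to_grasp is the distance from the TCP to the grasp point, in mm); z points along the fingers, x is the direction in which the jaws open and shut, and the axes are right-handed (so a half turn about z gives the same grasp; the last joint's range is limited). The gripper opens to 88 mm and grips with 3 to 60 N. Pads are 20 mm wide; open, the fingers measure 115 mm over their backs; the gripper's body (75 mm by 178 mm) begins 61 mm behind the grasp point.
Start: joints at [1.187, 0.423, 1.63, -0, 1.089, -0.019], TCP at [222.944, 583.867, 222.675] pointing down, gripper open.
Joint ranges: [-3, 3], [-0.9, 2.11], [0.09, 2.58], [-1.31, 4.45], [0.11, 2.69], [-2.54, 2.54]. Speed limits (rad/s): [2.39, 2.39, 3.01, 3.14, 3.14, 3.14].

INTERFACE

Orientations are given as a rotation vector (axis times angle).
In Python, from workcell import get_obs, viewer, ctrl, masks_of gives the robot as it stands. The module is installed in compiled form; this text tells all that it offers.
- The arm moves only by the shell command python3 -m inch 'ROWS'. ROWS is JSON, a list of rows, each an object of numbers: "tx", "ty", "tz": the shift along the tool's x, y, z in cm; "ax", "ay", "az": the turn, a rotation vector about the tool's x, y, z in degrees; "jaw": the opening, from 0 (shut) to 1 (fully open). In form: [{"tx": .., "ty": .., "tz": .., "ax": .., "ay": .., "az": .., "jaw": ..}, ...]. A call has 1 to 12 rows; each row shifts and turns the commanded pose from where the row before left it, along the tool's axes as they then stand; what a row does not reach is not made up. A row lasts 1/8 s, in which the tool goes at most 62.5 mm and 10.7 degrees, less where a joint would pass 70% of its speed; a pose out of reach is approached as far as the arm can. A call is refused whole if a number of a shift passes 6.25 or a number of a turn 10.7, either way. A call with a gripper value outside its range is refused whole. The fingers move at their own pace and stop on an object; the grip force is fixed at half the most. Time passes only in rows, so rows that do not move let the fingers close. It gives the time, the measured TCP pose, the force and the opening at its end, in the units of the state.
- get_obs(): the state, without advancing time (a new reading comes with each control period).
- viewer.get_image(name): name is "scene" or "top" or "wrist"; returns (picture, depth): 384x512x3 uint8, red, green, blue; 384x512 float32, mm along the optical axis (not along the pixel's ray), 0 where there is no reading.
- viewer.get_calibration(name): a dict with "fx", "fy", "cx", "cy" (pixels), "distortion" ([k1, k2, p1, p2, k3] as OpenCV has them; the pictures are not rectified), "rvec" (rotation vector, rad) and "tvec" (3), from world to camera coordinates, as OpenCV has them. Camera axes: x right, y down, z forward; pixel columns grow to the right and rows downward; lengths in mm; the calibration is good to about 2 mm. A picture is of the moment at which its call begins: read the wrist's pose just before it. get_calibration takes no time and is no camera call; for the wrist camera it gives the pose at the moment of the call.
- ctrl.close_job(): hands the job in, once; it reports no verdict.
Trained networks look in the newest picture that a camera, given by its name, has taken for a name from the list of things; names that differ only in an ending like _2 or _b are one class to them, and where a whole thing is asked for, a point or a joint stands for the part that bears it (a point fixed in the world has none). Each returns a list of dicts, best first, with "score" (0 to 1); they miss things now and then, are a little off and sometimes report something else, mostly with a low value. They report only what shows in the picture. A call takes as long as a camera call. They do not tell look-alikes from the thing itself.
- masks_of(camera, thing): "pixels" (384x512 bool, what is visible of it) and "location" ([column, row] in pixels, amid what is visible of it).
The state is a dict: "t": time; "qpos": joint angles; "qvel": joint speeds; "joint_torque": joint torques, N m; "ee_pos": TCP position; "orientation": TCP orientation; "ft_force": force on the tool from outside, world axes, zero at the start; "moment": the same for the moment, N m; "width": finger opening in mm.
Only numpy, scipy, OpenCV 4.12 (cv2) and the standard library are available. Lean on these libraries where they do the work, as an engineer would, in place of code of your own. Each camera call takes 0.05 s, during which the arm holds its last target. There are 200 camera calls.

TASK

Open the feed port of the lab mixer: take the hatch that has the straight bar handle, lift it up out of its recessed seat, slide it along its channels to the other end of its housing and leave it there lying flat on the parking deck, with the whole port uncovered. The other hatch, with the round knob, must stay shut in its seat.

Things in the scene. Friction and masses are not known exactly. Their poses are not given: they have to be found in the camera images.
- feed_hatch: hatch to move: loose steel plate 110 (x) x 100 (y) x 8 mm, 0.3-0.6 kg, origin at the centre of its underside, z up, y along the channels. Bar handle over its centre: 70 mm along x, 14 mm thick in y, 54 to 74 mm above the origin, on posts at x = +-29, open beneath. Starts seated. Must rise over 10 mm to slide; the channel lips stop it at 28 mm. Side play 6 mm.
- feed_frame: its fixed dark steel housing (all in mm), 138 (x) x 250 (y) x 70, origin at its underside, y along the channels. Black port 80 (x) x 70 (y) centred at y = -55; hatch seat around it at z = 30, recess 10 deep, 108 long. Channel walls 122 apart; lips over them at z = 66 to 70 leave a 90 mm slot. End walls at y = -109 and +125, z up to 60. The hatch starts within 3 mm of y = -55.
- feed_park (a point): where the hatch goes: a point on top of the housing's flat blue-painted parking deck, at x = 0, y = +62, z = 40 mm in the housing's frame (same axes). The deck runs from y = -1 to the end stop at +125 mm; a hatch with its centre within 13 mm of this point along y lies wholly on it.
- vent_hatch: hatch to leave shut: the same steel plate 110 x 100 x 8 mm, but with a round knob 40 mm across, 48 to 74 mm above its origin (centre of the plate's underside), seated in a second housing of the same make.
Things that resemble listed ones, but are neither listed nor needed, are in the scene too. What is shaped like the feed_hatch but orange is not meant.

How it is judged (in metres and radians):
At the end, for the whole second after the job is handed in: The bar-handled hatch is at rest, flat (within 3 degrees) on its housing's parking deck (origin 37 to 43 mm above the housing's), its centre beyond y = +30 mm in the housing's frame, so that the whole port is uncovered; the knob hatch is within 12 mm of its start (y of feed_hatch in the frame of feed_frame above 0.03 m and z of feed_hatch in the frame of feed_frame between 0.037 and 0.043 m and angle between feed_hatch's own z axis and vertical below 0.06 rad and linear speed of feed_hatch below 0.02 m/s and distance of vent_hatch from where it was at the start of the episode below 0.012 m); the robot touches nothing.
It fails at once if the round-knob hatch is moved out of its seat (more than 12 mm) (distance of vent_hatch from where it was at the start of the episode above 0.012 m).
It also fails if it takes over 35 s, if anything falls off the work surface, if the arm or the gripper's body presses on something with over 40 N, if the wrist force passes 120 N, or if a joint passes its speed limit or range.

## Working session

There is one attempt and no reset: what is moved stays moved. The work goes in short steps, Python scripts to look and compute and a shell command to move; the robot and the scene stay as the last step left them, time stands still between calls to the robot, and variables do not carry over. Pictures are saved under pics/ and viewed, about 8 in all and at most 12, crops included, and the job is handed in when it is done.

```bash
mkdir -p pics; cat > h.py <<'E'
import numpy as np, cv2
from workcell import get_obs, viewer, ctrl, masks_of
def cal(n):
    c=viewer.get_calibration(n); K=np.array([[c['fx'],0,c['cx']],[0,c['fy'],c['cy']],[0,0,1.]])
    return K,np.array(c['distortion'],float),cv2.Rodrigues(np.array(c['rvec'],float))[0],np.array(c['tvec'],float).ravel()
def world(cl,uv,depth):
    K,d,R,t=cl; uv=np.asarray(uv,float).reshape(-1,2)
    p=cv2.undistortPoints(uv[:,None],K,d)[:,0]
    z=np.asarray(depth,float).reshape(-1,1)
    return (np.hstack([p,np.ones((len(p),1))])*z-t)@R
def cloud(cl,dep,mask):
    v,u=np.nonzero(mask&(dep>0)); return world(cl,np.c_[u,v],dep[v,u]),np.c_[u,v]
def save(n,im): cv2.imwrite('pics/'+n,cv2.cvtColor(im,cv2.COLOR_RGB2BGR))
E
python3 - <<'E'
from h import *
ims=[]
for n in('scene','top'):
    im,d=viewer.get_image(n); cl=cal(n); ims.append(im)
    for th in('feed_hatch','feed_frame','vent_hatch','feed_park'):
        for r in masks_of(n,th):
            P,_=cloud(cl,d,r['pixels']); print(n,th,round(r['score'],2),np.round(r['location']),len(P),np.median(P,0).round() if len(P) else '')
    np.savez(n+'.npz',im=im,d=d)
s=np.vstack(ims); save('a.png',cv2.resize(np.hstack(ims),(800,300),interpolation=cv2.INTER_AREA)); save('top.png',ims[1])
o=get_obs(); print(o['t'],o['ee_pos'],o['orientation'],o['width'])
E
```

```text
scene feed_hatch 0.93 [204. 134.] 734 [ 403. -313.    7.]
scene feed_hatch 0.92 [380. 264.] 1573 [305. 415.   8.]
scene feed_hatch 0.91 [268. 215.] 899 [461. 143.  38.]
scene feed_frame 0.8 [285. 239.] 4648 [479. 244.  42.]
scene vent_hatch 0.86 [168. 154.] 558 [ 580. -245.   38.]
scene feed_park 0.57 [290. 242.] 4501 [480. 247.  42.]
top feed_hatch 0.84 [389. 208.] 1421 [ 398. -316.    7.]
top feed_hatch 0.63 [222. 178.] 1266 [473. 132.  38.]
top feed_hatch 0.63 [120. 239.] 1500 [299. 402.   7.]
top feed_frame 0.95 [184. 177.] 4182 [466. 230.  54.]
top vent_hatch 0.95 [365. 139.] 1206 [ 581. -245.   38.]
top feed_park 0.76 [187. 181.] 4102 [463. 231.  57.]
0.5 [222.93216362 583.8514343  222.6371368 ] [ 2.58750237e+00  1.78161328e+00 -7.11650741e-05] 87.60156857585444
```

View pics/a.png

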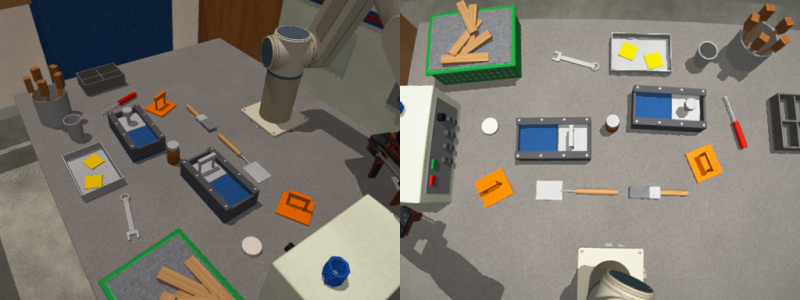

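```bash
python3 - <<'E'
from h import *
cl=cal('top'); z=np.load('top.npz'); im,d=z['im'],z['d']
save('crop.png',cv2.resize(im[110:250,120:290],None,fx=4,fy=4,interpolation=cv2.INTER_CUBIC))
P,uv=cloud(cl,d,np.ones(d.shape,bool))
roi=(P[:,0]>300)&(P[:,0]<650)&(P[:,1]>0)&(P[:,1]<400)
P=P[roi];print(np.histogram(P[:,2],bins=np.arange(0,140,6)))
def rect(Q,s):
    r=cv2.minAreaRect(Q[:,:2].astype(np.float32));print(s,len(Q),np.round(r[0],1),np.round(r[1],1),round(r[2],1),Q[:,2].mean().round(1))
L=P[(P[:,2]>60)&(P[:,2]<78)]; rect(L,'lips')
H=P[(P[:,2]>92)&(P[:,2]<120)]; rect(H,'bar'); print(H.mean(0))
E
```

```text
(array([4087,  283,   94,   29,   95,  442, 2248,  157,   69,  229,  157,
       1689,  136,   72,   62,    5,   46,  116,    0,    0,    0,    0,
          0]), array([  0,   6,  12,  18,  24,  30,  36,  42,  48,  54,  60,  66,  72,
        78,  84,  90,  96, 102, 108, 114, 120, 126, 132, 138]))
lips 1982 [460.6 219.1] [199.4 439. ] 17.6 68.9
bar 166 [468.1 135.7] [67.6 12.9] 2.1 102.7
[467.86621528 135.64757761 102.67944661]
```

View pics/crop.png

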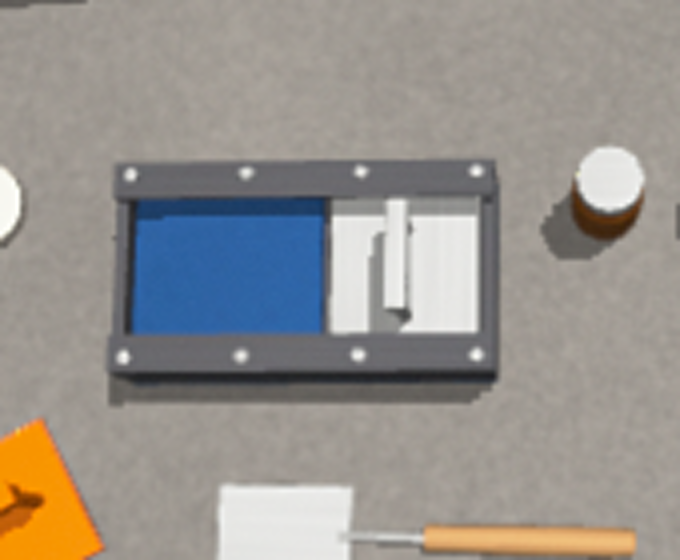

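Candidates (top picture, full-resolution pixels): steel bar hatch (222,178), orange bar hatches (120,239) and (389,208), knob hatch (365,139). I choose (222,178): it is steel with a straight bar. The crop shows it in the right half of its housing, with the blue deck on the left (+y). Its bar top is at z≈103, and 104 was expected.

```bash
python3 - <<'E'
from h import *
from scipy.spatial.transform import Rotation as Rn
for n in('top','scene'):
    cl=cal(n); z=np.load(n+'.npz'); d=z['d']
    P,uv=cloud(cl,d,np.ones(d.shape,bool))
    P=P[(abs(P[:,0]-465)<110)&(abs(P[:,1]-190)<170)]
    L=P[(P[:,2]>66)&(P[:,2]<74)&((abs(P[:,0]-468)>42))]
    L=L[(L[:,1]>50)&(L[:,1]<325)]
    r=cv2.minAreaRect(L[:,:2].astype(np.float32));print(n,len(L),r)
    for s in(1,-1):
        Q=L[s*(L[:,0]-468)>0]; v=np.linalg.svd(Q[:,:2]-Q[:,:2].mean(0),full_matrices=False)[2][0]; v*=np.sign(v[1])
        print(s,Q.mean(0).round(1),'yaw',np.degrees(np.arctan2(-v[0],v[1])).round(2))
    H=P[(P[:,2]>99)&(P[:,2]<110)]; r=cv2.minAreaRect(H[:,:2].astype(np.float32));print('bar',r,H.mean(0))
o=get_obs(); print(Rn.from_rotvec(o['orientation']).as_matrix().round(3))
E
```

```text
top 1736 ((467.94842529296875, 200.38397216796875), (138.5595245361328, 249.39804077148438), 1.258180856704712)
1 [524.7 201.6  69.4] yaw 1.18
-1 [410.3 194.   69.2] yaw 1.72
bar ((468.65643310546875, 135.7552032470703), (66.3543701171875, 12.902556419372559), 2.0981199741363525) [468.79182982 135.73317288 102.94176864]
scene 1392 ((466.1475524902344, 200.66868591308594), (141.7790985107422, 252.47203063964844), 1.6888482570648193)
1 [524.4 209.2  69.6] yaw 1.44
-1 [409.7 213.7  69.5] yaw 1.36
bar ((469.1451416015625, 138.00192260742188), (70.33441162109375, 15.657792091369629), 0.8873224258422852) [471.24676937 138.60617812 102.9276309 ]
[[ 0.357  0.934 -0.   ]
 [ 0.934 -0.357 -0.   ]
 [-0.     0.    -1.   ]]
```

```bash
python3 -m inch '[{"az":-7.4},{"az":-7.4},{"az":-7.5},{"tx":-5.04,"ty":2.61,"tz":0.8},{"tx":-5.04,"ty":2.61,"tz":0.8},{"tx":-5.04,"ty":2.61,"tz":0.8},{"tx":-5.04,"ty":2.61,"tz":0.8},{"tx":-5.04,"ty":2.61,"tz":0.8},{"tx":-5.04,"ty":2.61,"tz":0.8},{"tx":-5.04,"ty":2.61,"tz":0.8},{"tx":-5.04,"ty":2.61,"tz":0.8},{"tx":-5.04,"ty":2.61,"tz":0.8}]'
python3 -m inch '[{},{}]'
cat > look.py <<'E'
import sys
from h import *
from scipy.spatial.transform import Rotation as Rn
o=get_obs(); cl=cal('wrist'); im,d=viewer.get_image('wrist'); save(sys.argv[1],im)
P,uv=cloud(cl,d,np.ones(d.shape,bool))
H=P[(P[:,2]>97)&(P[:,2]<110)&(abs(P[:,0]-468)<50)&(abs(P[:,1]-140)<40)]
if len(H)>20: print('bar',cv2.minAreaRect(H[:,:2].astype(np.float32)),H[:,2].mean())
R=Rn.from_rotvec(o['orientation']).as_matrix()
print(o['t'],o['ee_pos'],np.array(o['ft_force']).round(1),o['width']);print(R.round(3))
E
python3 look.py w1.png
```

```text
0.5 [222.93216362 583.8514343  222.6371368 ] [-0.2 -0.4 -0.3] 87.60156857585444
[[ 0.357  0.934 -0.   ]
 [ 0.934 -0.357 -0.   ]
 [-0.     0.    -1.   ]]$[0]: bad value
$[0]: bad value
```

View pics/w1.png

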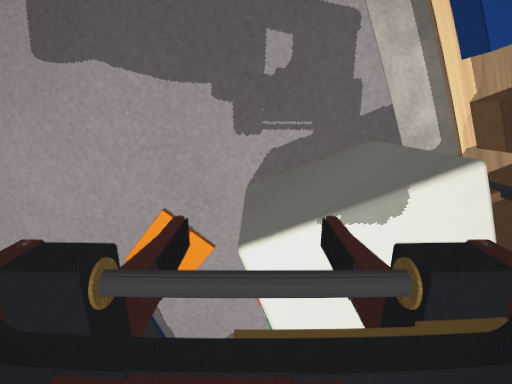

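Every row needs all its keys. The wrist view shows a white cabinet under the tool and an orange hatch at (170,250), so I'll check heights along the path first.

```bash
python3 - <<'E'
from h import *
for n in('top','scene'):
    cl=cal(n); d=np.load(n+'.npz')['d']; P,_=cloud(cl,d,np.ones(d.shape,bool))
    a=np.array([223,584.]);b=np.array([469,136.5]);u=(b-a)/511; q=P[:,:2]-a; s=q@u; w=abs(q@[-u[1],u[0]])
    for k in range(-100,560,60):
        m=(w<110)&(s>=k)&(s<k+60); print(n,k,P[m,2].max().round() if m.any() else None)
    m=(P[:,1]>400)&(P[:,2]>100)&(P[:,2]<400)&(P[:,0]>100)&(P[:,0]<800); Q=P[m]; print(Q.min(0).round(),Q.max(0).round())
E
python3 -m inch '[{"tx":0,"ty":0,"tz":-1,"ax":0,"ay":0,"az":0,"jaw":1}]'
```

```text
top -100 6.0
top -40 205.0
top 20 347.0
top 80 347.0
top 140 78.0
top 200 75.0
top 260 72.0
top 320 75.0
top 380 74.0
top 440 106.0
top 500 108.0
[163. 400. 100.] [800. 676. 347.]
scene -100 234.0
scene -40 369.0
scene 20 514.0
scene 80 657.0
scene 140 656.0
scene 200 75.0
scene 260 71.0
scene 320 75.0
scene 380 75.0
scene 440 107.0
scene 500 108.0
[167. 400. 100.] [800. 761. 400.]
t: 0.68
ee_pos: [222.7, 583.3, 232.3]
orientation: [2.587, 1.781, -0.002]
ft_force: [0.6, 0.6, -0.4]
width: 87.7
```

```bash
python3 - <<'E'
from h import *
cl=cal('top'); d=np.load('top.npz')['d']; im=np.load('top.npz')['im']
for u,v in[(5,115),(60,115),(70,125),(70,160),(70,190),(40,195),(5,195),(30,150),(10,265),(20,300)]:
    print(u,v,im[v,u],world(cl,(u,v),d[v,u]).round()[0])
E
```

```text
5 115 [241 244 232] [584. 656. 200.]
60 115 [95 90 86] [658. 626.  -2.]
70 125 [155 149 142] [625. 588.   2.]
70 160 [54 54 54] [507. 546.  57.]
70 190 [112 115 102] [432. 560.  13.]
40 195 [69 70 68] [395. 555. 167.]
5 195 [243 245 230] [388. 627. 198.]
30 150 [244 246 239] [496. 575. 201.]
10 265 [53 52 51] [236. 520. 309.]
20 300 [91 87 84] [122. 689.   0.]
```

The cabinet spans x>385, y>555 and tops out at 200. The path leaves away from it, so I'll hold height at first and descend later.

```bash
python3 -m inch '[{"tx":0,"ty":0,"tz":0,"ax":0,"ay":0,"az":-7.4,"jaw":1},{"tx":0,"ty":0,"tz":0,"ax":0,"ay":0,"az":-7.4,"jaw":1},{"tx":0,"ty":0,"tz":0,"ax":0,"ay":0,"az":-7.5,"jaw":1},{"tx":-5.04,"ty":2.61,"tz":0,"ax":0,"ay":0,"az":0,"jaw":1},{"tx":-5.04,"ty":2.61,"tz":0,"ax":0,"ay":0,"az":0,"jaw":1},{"tx":-5.04,"ty":2.61,"tz":0,"ax":0,"ay":0,"az":0,"jaw":1},{"tx":-5.04,"ty":2.61,"tz":1.3,"ax":0,"ay":0,"az":0,"jaw":1},{"tx":-5.04,"ty":2.61,"tz":1.3,"ax":0,"ay":0,"az":0,"jaw":1},{"tx":-5.04,"ty":2.61,"tz":1.3,"ax":0,"ay":0,"az":0,"jaw":1},{"tx":-5.04,"ty":2.61,"tz":1.3,"ax":0,"ay":0,"az":0,"jaw":1},{"tx":-5.04,"ty":2.61,"tz":1.3,"ax":0,"ay":0,"az":0,"jaw":1},{"tx":-5.04,"ty":2.61,"tz":1.3,"ax":0,"ay":0,"az":0,"jaw":1}]'
python3 -m inch '[{"tx":0,"ty":0,"tz":0,"ax":0,"ay":0,"az":0,"jaw":1},{"tx":0,"ty":0,"tz":0,"ax":0,"ay":0,"az":0,"jaw":1}]'
python3 look.py w2.png
```

```text
t: 2.17
ee_pos: [470.3, 134.6, 155.3]
orientation: [2.193, 2.248, 0.003]
ft_force: [0.1, 0.3, -0.1]
width: 87.7
t: 2.42
ee_pos: [469.0, 136.3, 155.2]
orientation: [2.195, 2.247, 0.001]
ft_force: [-0.8, 0.1, 0.3]
width: 87.6
bar ((467.9779968261719, 135.51736450195312), (69.46690368652344, 13.691731452941895), 1.6559245586395264) 104.26744417361904
2.425 [469.04655871 136.26158731 155.1578394 ] [-0.8  0.1  0.3] 87.62637471249064
[[-0.023  1.     0.   ]
 [ 1.     0.023  0.   ]
 [ 0.     0.    -1.   ]]
```

View pics/w2.png

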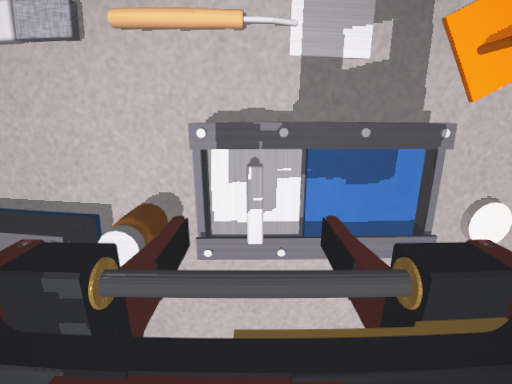

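The wrist view shows the steel bar at (255,205), between the open fingers, with the blue deck to its right. The bar measures (468,135.5,104). A bottle stands at (125,245), so I'll check its height before going down.

```bash
python3 - <<'E'
from h import *
cl=cal('top'); d=np.load('top.npz')['d']; print(world(cl,(272,155),d[155,272]))
E
python3 -m inch '[{"tx":-0.06,"ty":-0.1,"tz":2,"ax":0,"ay":0,"az":0,"jaw":1},{"tx":0,"ty":0,"tz":2,"ax":0,"ay":0,"az":0,"jaw":1}]'
```

```text
[[521.3584282    2.90146333  87.19184424]]
t: 2.72
ee_pos: [467.8, 137.2, 115.1]
orientation: [2.191, 2.251, 0.002]
ft_force: [-0.1, -0.3, -0.4]
width: 87.8
```

```bash
python3 -m inch '[{"tx":0,"ty":0,"tz":2,"ax":0,"ay":0,"az":0,"jaw":1},{"tx":0,"ty":0,"tz":2,"ax":0,"ay":0,"az":0,"jaw":1},{"tx":0,"ty":0,"tz":0,"ax":0,"ay":0,"az":0,"jaw":1},{"tx":0,"ty":0,"tz":0,"ax":0,"ay":0,"az":0,"jaw":0},{"tx":0,"ty":0,"tz":0,"ax":0,"ay":0,"az":0,"jaw":0},{"tx":0,"ty":0,"tz":0,"ax":0,"ay":0,"az":0,"jaw":0},{"tx":0,"ty":0,"tz":0,"ax":0,"ay":0,"az":0,"jaw":0},{"tx":0,"ty":0,"tz":0,"ax":0,"ay":0,"az":0,"jaw":0}]'
```

```text
t: 3.72
ee_pos: [467.9, 135.5, 74.8]
orientation: [2.194, 2.248, 0.0]
ft_force: [0.5, -0.1, 0.4]
width: 41.6
```

```bash
python3 -m inch '[{"tx":0,"ty":0,"tz":0,"ax":0,"ay":0,"az":0,"jaw":0},{"tx":0,"ty":0,"tz":0,"ax":0,"ay":0,"az":0,"jaw":0},{"tx":0,"ty":0,"tz":0,"ax":0,"ay":0,"az":0,"jaw":0},{"tx":0,"ty":0,"tz":0,"ax":0,"ay":0,"az":0,"jaw":0},{"tx":0,"ty":0,"tz":0,"ax":0,"ay":0,"az":0,"jaw":0},{"tx":0,"ty":0,"tz":0,"ax":0,"ay":0,"az":0,"jaw":0}]'
python3 -m inch '[{"tx":0,"ty":0,"tz":-0.4,"ax":0,"ay":0,"az":0,"jaw":0},{"tx":0,"ty":0,"tz":-0.4,"ax":0,"ay":0,"az":0,"jaw":0},{"tx":0,"ty":0,"tz":0,"ax":0,"ay":0,"az":0,"jaw":0}]'
```

```text
t: 4.47
ee_pos: [467.9, 135.5, 74.7]
orientation: [-2.194, -2.248, -0.0]
ft_force: [0.1, 1.6, -1.0]
width: 13.5
t: 4.85
ee_pos: [468.0, 135.5, 83.0]
orientation: [2.194, 2.248, 0.001]
ft_force: [0.3, -0.0, -2.9]
width: 13.8
```

The bar is gripped at 13.8 mm, with about 3 N of weight on the wrist. Next I lift to +18 mm and start sliding.

```bash
python3 -m inch '[{"tx":0,"ty":0,"tz":-0.5,"ax":0,"ay":0,"az":0,"jaw":0},{"tx":0,"ty":0,"tz":-0.5,"ax":0,"ay":0,"az":0,"jaw":0},{"tx":0,"ty":0,"tz":0,"ax":0,"ay":0,"az":0,"jaw":0},{"tx":1,"ty":0,"tz":0,"ax":0,"ay":0,"az":0,"jaw":0},{"tx":1,"ty":0,"tz":0,"ax":0,"ay":0,"az":0,"jaw":0},{"tx":1,"ty":0,"tz":0,"ax":0,"ay":0,"az":0,"jaw":0}]'
```

```text
t: 5.6
ee_pos: [467.1, 166.4, 92.6]
orientation: [-2.194, -2.249, 0.0]
ft_force: [1.0, -0.0, -2.2]
width: 14.0
```

```bash
python3 -m inch '[{"tx":1.1,"ty":0,"tz":0,"ax":0,"ay":0,"az":0,"jaw":0},{"tx":1.1,"ty":0,"tz":0,"ax":0,"ay":0,"az":0,"jaw":0},{"tx":1.1,"ty":0,"tz":0,"ax":0,"ay":0,"az":0,"jaw":0},{"tx":1.1,"ty":0,"tz":0,"ax":0,"ay":0,"az":0,"jaw":0},{"tx":1.1,"ty":0,"tz":0,"ax":0,"ay":0,"az":0,"jaw":0},{"tx":1.1,"ty":0,"tz":0,"ax":0,"ay":0,"az":0,"jaw":0},{"tx":1.1,"ty":0,"tz":0,"ax":0,"ay":0,"az":0,"jaw":0},{"tx":0.9,"ty":0,"tz":0,"ax":0,"ay":0,"az":0,"jaw":0},{"tx":0,"ty":0,"tz":0,"ax":0,"ay":0,"az":0,"jaw":0},{"tx":0,"ty":0,"tz":0,"ax":0,"ay":0,"az":0,"jaw":0}]'
```

```text
t: 6.85
ee_pos: [464.9, 251.3, 92.6]
orientation: [-2.194, -2.249, 0.001]
ft_force: [0.1, 0.4, -3.6]
width: 13.8
```

```bash
python3 - <<'E'
from h import *
im,d=viewer.get_image('scene'); cl=cal('scene')
save('s2.png',cv2.resize(im[150:330,180:400],None,fx=3,fy=3,interpolation=cv2.INTER_CUBIC))
E
```

```text
(no output)
```

View pics/s2.png

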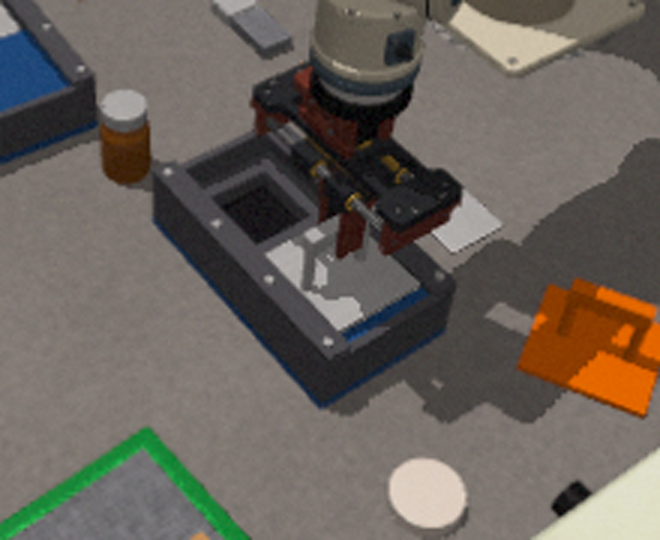

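The plate is above the deck (crop pixel (350,270)) and the port is open (260,210). Next I lower 7–8 mm and release.

```bash
python3 -m inch '[{"tx":0,"ty":0,"tz":0.3,"ax":0,"ay":0,"az":0,"jaw":0},{"tx":0,"ty":0,"tz":0.3,"ax":0,"ay":0,"az":0,"jaw":0},{"tx":0,"ty":0,"tz":0.15,"ax":0,"ay":0,"az":0,"jaw":0},{"tx":0,"ty":0,"tz":0,"ax":0,"ay":0,"az":0,"jaw":0},{"tx":0,"ty":0,"tz":0,"ax":0,"ay":0,"az":0,"jaw":0}]'
```

```text
t: 7.52
ee_pos: [465.1, 251.5, 85.2]
orientation: [-2.194, -2.248, -0.0]
ft_force: [0.3, -0.7, -3.2]
width: 14.3
```

```bash
python3 -m inch '[{"tx":0,"ty":0,"tz":0.06,"ax":0,"ay":0,"az":0,"jaw":0},{"tx":0,"ty":0,"tz":0,"ax":0,"ay":0,"az":0,"jaw":0}]'
python3 -m inch '[{"tx":0,"ty":0,"tz":0,"ax":0,"ay":0,"az":0,"jaw":1},{"tx":0,"ty":0,"tz":0,"ax":0,"ay":0,"az":0,"jaw":1},{"tx":0,"ty":0,"tz":0,"ax":0,"ay":0,"az":0,"jaw":1},{"tx":0,"ty":0,"tz":0,"ax":0,"ay":0,"az":0,"jaw":1},{"tx":0,"ty":0,"tz":0,"ax":0,"ay":0,"az":0,"jaw":1},{"tx":0,"ty":0,"tz":0,"ax":0,"ay":0,"az":0,"jaw":1},{"tx":0,"ty":0,"tz":0,"ax":0,"ay":0,"az":0,"jaw":1},{"tx":0,"ty":0,"tz":0,"ax":0,"ay":0,"az":0,"jaw":1}]'
```

```text
t: 7.78
ee_pos: [465.1, 251.5, 84.7]
orientation: [2.194, 2.248, 0.0]
ft_force: [0.2, 0.2, -3.6]
width: 14.0
t: 8.78
ee_pos: [465.0, 251.5, 84.5]
orientation: [-2.194, -2.248, 0.0]
ft_force: [-0.7, 0.3, -0.0]
width: 86.8
```

Released. Now I raise clear, move back in y away from the camera's view of the hatch, and check.

```bash
python3 -m inch '[{"tx":0,"ty":0,"tz":-2,"ax":0,"ay":0,"az":0,"jaw":1},{"tx":0,"ty":0,"tz":-4,"ax":0,"ay":0,"az":0,"jaw":1},{"tx":0,"ty":0,"tz":-5,"ax":0,"ay":0,"az":0,"jaw":1},{"tx":0,"ty":0,"tz":-5,"ax":0,"ay":0,"az":0,"jaw":1},{"tx":0,"ty":-4,"tz":-3,"ax":0,"ay":0,"az":0,"jaw":1},{"tx":0,"ty":-4,"tz":0,"ax":0,"ay":0,"az":0,"jaw":1},{"tx":0,"ty":-2,"tz":0,"ax":0,"ay":0,"az":0,"jaw":1},{"tx":0,"ty":0,"tz":0,"ax":0,"ay":0,"az":0,"jaw":1},{"tx":0,"ty":0,"tz":0,"ax":0,"ay":0,"az":0,"jaw":1}]'
python3 - <<'E'
from h import *
a=np.radians(1.4); ex=np.array([np.cos(a),np.sin(a)]); ey=np.array([-np.sin(a),np.cos(a)]); O=np.array([467.5,200.5])-8*ey
out=[]
for n in('scene','top','wrist'):
    cl=cal(n); im,d=viewer.get_image(n); out.append(im)
    P,_=cloud(cl,d,np.ones(d.shape,bool)); q=P[:,:2]-O; x,y,z=q@ex,q@ey,P[:,2]
    b=(z>105)&(z<120)&(abs(x)<45)&(abs(y)<115)
    if b.sum()>10: print(n,'bar x,y,z',x[b].mean().round(1),y[b].mean().round(1),np.median(z[b]).round(1),b.sum())
    m=(abs(x)<40)&(y>15)&(y<108)&(z>40)&(z<58)
    if m.sum()>100:
        A=np.c_[x[m],y[m],np.ones(m.sum())]; c=np.linalg.lstsq(A,z[m],rcond=None)[0]; print(n,'plate top',np.median(z[m]).round(1),'tilt deg',np.degrees(np.hypot(*c[:2])).round(2),m.sum())
    for r in masks_of(n,'vent_hatch')[:1]:
        Q,_=cloud(cl,d,r['pixels']); print(n,'vent',r['score'],np.median(Q,0).round())
save('fin.png',np.hstack([cv2.resize(i[60:320,60:460],(400,260)) for i in(out[0],out[2])]))
E
```

```text
t: 9.9
ee_pos: [366.0, 249.3, 274.5]
orientation: [2.194, 2.248, 0.001]
ft_force: [0.5, -0.0, -0.4]
width: 87.8
scene bar x,y,z 2.3 61.8 112.9 167
scene plate top 47.6 tilt deg 0.49 632
scene vent 0.59 [ 581. -244.   38.]
top bar x,y,z 12.2 56.6 112.9 109
top plate top 47.2 tilt deg 0.17 543
wrist bar x,y,z -7.1 58.5 114.3 439
wrist plate top 48.5 tilt deg 0.1 2309
```

View pics/fin.png

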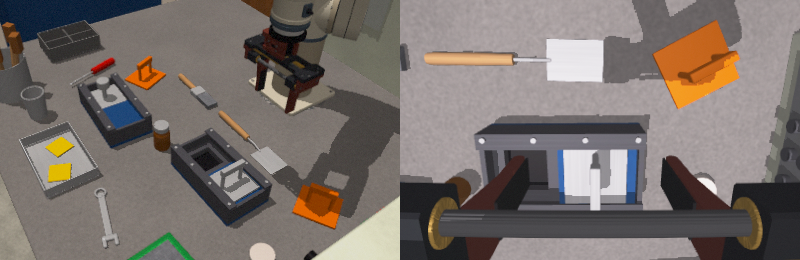

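The hatch lies flat on the deck at (235,178) in the left picture. The port at (208,158) is fully open, the knob hatch is unmoved at (103,85), and the arm is clear.

```bash
python3 -c "
from workcell import ctrl; print(ctrl.close_job())"
```

```text
the job is handed in; nothing more can be done
None
```

I gripped the steel bar-handled hatch by its handle and lifted it about 18 mm. I slid it 116 mm along the channels, lowered it onto the blue deck and let go. The arm then backed clear, and the job was handed in at about 10 s of the 35 s allowed.

**Final checks:**
- **Position:** the hatch centre is at about y = +57 to +62 mm in the housing's frame; it needed to be above +30.
- **Height and tilt:** the plate top measured 47–48.5 mm, so the origin is about 40 mm up, as required. Tilt was under 0.5 degrees.
- **Port:** fully uncovered in the pictures.
- **Knob hatch:** measured within about 1 mm of its start.
- **Robot:** the force reading was about zero and nothing was touching.

**Disagreements:** the cameras differed by about 5 mm on the bar's y. They also differed on its x (from −7 to +12 mm), mainly because the handle was partly hidden in the top and wrist views. One early move call was refused because rows need every key; it moved nothing.

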